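# Gauge a bottle-drying peg with go and no-go gaps

## Robot

A 7-joint arm with a two-finger parallel gripper is mounted at the origin on the work surface. World frame = base frame: x ahead of the robot, y to its left, z up, the work surface at z = 0. Lengths are in mm, angles in rad, forces in N, time in s.
With the tool pointing down it reaches from about 400 to 850 mm from the base axis. Payload 4.4 kg.
Tool frame: the origin (TCP) lies at the very end of the fingers, on their centre line; the grasp point (between the pads) lies 19 mm behind it; z points along the fingers, y is the line along which they close (so a half turn about z gives the same grasp; the last joint's range is limited). The gripper opens to 94 mm and grips with 3 to 60 N. Pads are 16 mm wide; open, the fingers measure 119 mm over their backs; the gripper's body (75 mm by 177 mm) begins 78 mm behind the grasp point.
Start: joints at [1.105, 0.628, 0.038, 1.517, -0.027, 0.996, -0.02], TCP at [253.031, -598.743, 205.478] pointing down, gripper open.
Joint ranges: [-3.06, 3.06], [-0.37, 2.12], [-1.25, 1.32], [0.18, 2.47], [-1.1, 4.24], [0.23, 1.98], [-2.94, 2.94]. Speed limits (rad/s): [2.57, 2.57, 3.14, 3.14, 3.14, 3.14, 3.14].

## Interface

Orientations are given as a rotation vector (axis times angle).
In Python, from cell import get_obs, snapshot, hand_in gives the robot as it stands.
- The arm moves only by the tool play_rows, never from a script. Its argument "steps" is one flat list of numbers, 7 for each row, row after row: the turn, a rotation vector about the tool's x, y, z in degrees, then the shift along the tool's x, y, z in mm, then the opening, from 0 (shut) to 1 (fully open). A call has 1 to 12 rows; each row shifts and turns the commanded pose from where the row before left it, along the tool's axes as they then stand; what a row does not reach is not made up. A row lasts 1/8 s, in which the tool goes at most 62.5 mm and 10.7 degrees, less where a joint would pass 70% of its speed; a pose out of reach is approached as far as the arm can. A call with a gripper value outside its range is refused whole. The fingers move at their own pace and stop on an object; "force" is the grip in N (left out, the last holds). Time passes only in rows, so rows that do not move let the fingers close. It gives the time, the measured TCP pose, the force, the opening and the grip force at its end, in the units of the state.
- get_obs(): the state, without advancing time (a new reading comes with each control period).
- snapshot(name): name is "scene" or "top" or "wrist"; returns a dict with "image" (420x560x3 uint8, red, green, blue), "mtx" (3x3 intrinsics, pixels), "view" (4x4, takes a point from world to camera coordinates). Camera axes: x right, y up, looking along -z (the intrinsics and any distortion apply to the point x, -y, -z); pixel columns grow to the right and rows downward; lengths in mm; the calibration is good to about 2 mm. A picture is of the moment at which its call begins. There is no depth.
- hand_in(): hands the job in; it is judged then, once.
The state is a dict: "time_s": time; "joints": joint angles; "joint_vel": joint speeds; "joint_torque": joint torques, N m; "ee_pos": TCP position; "tcp_rot": TCP orientation; "contact_force": force on the tool from outside, world axes, zero at the start; "wrist_torque": the same for the moment, N m; "finger_gap": finger opening in mm; "gripper_force": force on a finger pad.
Only numpy, scipy, OpenCV 4.12 (cv2) and the standard library are available. Lean on these libraries where they do the work, as an engineer would, in place of code of your own. Each camera call takes 0.05 s, during which the arm holds its last target. There are 200 camera calls.

## Task

Check the new wooden bottle-drying peg on the two sloping gauges: holding it square to the sloping plate, with its foot just above the plate (within 1.5 cm of it), slide it along the plate right through the green go gap, in at the rounded mouth and out clear of the square end; then, in the same way, slide it into the mouth of the red no-go gap and press it gently against the jaws for about half a second to show that they stop it. Finally stand the peg upright on the floor of the blue tray and let go; leave everything else where it is.

Things in the scene. Friction and masses are not known exactly. Their poses are not given: they have to be found in the camera images.
- peg_mid (a point): Centre (half-way up) of the turned beech peg: a plain round bar 26 mm in diameter and 110 mm long, flat foot, domed top (top 13 mm rounded), about 42 g, starts standing upright on the counter. Its z axis runs along the peg from foot to dome.
- peg_foot (a point): Centre of the peg's flat foot face, 55 mm below point peg_mid along the peg; same axes.
- go_jaws: Green jaws of the go gauge, gap 32 mm: the peg passes. Origin: middle of the gap's floor, on the plate's upper face, 38 mm above the counter. z: square to the plate, leaning 30 deg from vertical towards the robot; x: up the slope, across the gap from lower to upper jaw; y: level, along the gap from rounded mouth (-y) to square exit (+y). 
- go_mouth (a point): Mouth end of the green gap: on the plate between the centres of the two half-round noses (radius 8 mm) that end the jaws, 22 mm to -y of the jaws' origin; the noses reach 8 mm farther. Same axes as the jaws. Jaws: 16 mm thick (x), 30 mm high (z); rigid, fixed; gap open on top and at both ends, its faces square to the plate.
- go_exit (a point): Square exit end of the green gap: on the plate, 22 mm to +y of the jaws' origin; same axes. The grey sloping plate under the jaws is 100 mm (x) by 110 mm (y), centred on the jaws' origin, on a stand fixed to the counter.
- nogo_jaws: Red jaws of the no-go gauge, gap 21 mm: the noses stop the peg with its axis at y = -32 mm. Origin: middle of the gap's floor, on the plate's upper face, 38 mm above the counter. z: square to the plate, leaning 30 deg from vertical towards the robot; x: up the slope, across the gap from lower to upper jaw; y: level, along the gap from rounded mouth (-y) to square exit (+y). 
- nogo_mouth (a point): Mouth end of the red gap: on the plate between the centres of the two half-round noses (radius 8 mm) that end the jaws, 22 mm to -y of the jaws' origin; the noses reach 8 mm farther. Same axes as the jaws. Jaws: 16 mm thick (x), 30 mm high (z); rigid, fixed; gap open on top and at both ends, its faces square to the plate.
- nogo_exit (a point): Square exit end of the red gap: on the plate, 22 mm to +y of the jaws' origin; same axes. The grey sloping plate under the jaws is 100 mm (x) by 110 mm (y), centred on the jaws' origin, on a stand fixed to the counter.
- tray_in (a point): Centre of the inner floor (5 mm above the counter) of the shallow blue tray, fixed to the counter: 100 x 100 mm outside, 90 x 90 mm inside, rim 18 mm above the counter; axes along its sides.
- bottle_a_mid (a point): Bystander, on the axis 60 mm up: glass baby bottle with green sleeve, 67 mm diameter, 131 mm tall, loose.
- bottle_b_mid (a point): Bystander, on the axis 60 mm up: glass baby bottle with orange sleeve, 67 mm diameter, 131 mm tall, loose.
- pacifier_box_mid (a point): Bystander, on the axis half-way up: round pacifier box with white twist cap, 70 mm diameter, 62 mm tall, loose.
- sleeve_mid (a point): Bystander, on the axis half-way up: grey bottle sleeve ring, 68 mm diameter, 35 mm tall, loose, standing between the places of peg and tray.

How it is judged:
By the outcome, as a careful person would: the job done as asked, in the order asked, and still so for the second after the job is handed in, with the robot touching nothing.
It also fails if it takes over 64 s, if anything falls off the work surface, if the arm or the gripper's body presses on something with over 40 N, if the wrist force passes 120 N, or if a joint passes its speed limit or range.

## Working session

There is one attempt and no reset: what is moved stays moved. The work goes in short steps, Python scripts to look and compute and a tool call to move; the robot and the scene stay as the last step left them, time stands still between calls to the robot, and variables do not carry over. Pictures are saved under pics/ and viewed, at most 12 in all, crops included, and the job is handed in when it is done.

Besides the shell and the picture viewer there is one more tool, called after "Emit:" by a JSON object that holds its "name" and its "arguments", one argument or row to a line. play_rows: Moves the arm, as the interface text tells. Its arguments: {"type":"object","properties":{"steps":{"type":"array","items":{"type":"number"}},"force":{"type":"number"}},"required":["steps"]}

```bash
mkdir -p pics; python3 - <<'E'
from cell import *
import cv2,numpy as np
o=get_obs();print({k:np.round(v,3) for k,v in o.items()})
ims=[]
for n in("scene","top"):
    s=snapshot(n);np.savez(n+".npz",**s);cv2.imwrite(f"pics/{n}.png",s["image"][:,:,::-1]);print(n,s.keys(),s["mtx"],s["view"].round(3))
E
```

```text
{'time_s': np.float64(0.0), 'joints': array([ 1.105,  0.629,  0.038,  1.518, -0.027,  0.996, -0.02 ]), 'joint_vel': array([ 0.001, -0.   , -0.001, -0.001,  0.   ,  0.001, -0.   ]), 'joint_torque': array([ 0.0000e+00, -5.4970e+01,  1.1440e+00, -1.8662e+01, -5.2000e-02,
        2.4000e-02,  0.0000e+00]), 'ee_pos': array([ 252.773, -598.122,  204.563]), 'tcp_rot': array([-3.077e+00, -6.230e-01,  1.000e-03]), 'contact_force': array([ 0.218, -0.086, -0.151]), 'wrist_torque': array([-0.024, -0.016, -0.03 ]), 'gripper_force': np.float64(0.0), 'finger_gap': np.float64(94.251)}
scene dict_keys(['image', 'mtx', 'view']) [[482.83369189   0.         280.16940676]
 [  0.         482.83369189 214.58852681]
 [  0.           0.           1.        ]] [[-3.000000e-02  9.990000e-01  1.200000e-02  1.850300e+01]
 [-7.800000e-01 -3.100000e-02  6.260000e-01  4.027610e+02]
 [ 6.260000e-01  1.000000e-02  7.800000e-01 -1.615865e+03]
 [ 0.000000e+00  0.000000e+00  0.000000e+00  1.000000e+00]]
top dict_keys(['image', 'mtx', 'view']) [[379.40586437   0.         282.85565449]
 [  0.         379.40586437 217.02412272]
 [  0.           0.           1.        ]] [[-2.60000e-02 -1.00000e+00 -1.00000e-03 -2.99000e+00]
 [ 9.88000e-01 -2.50000e-02  1.54000e-01 -5.74049e+02]
 [-1.54000e-01  3.00000e-03  9.88000e-01 -9.54650e+02]
 [ 0.00000e+00  0.00000e+00  0.00000e+00  1.00000e+00]]
```

View pics/scene.png

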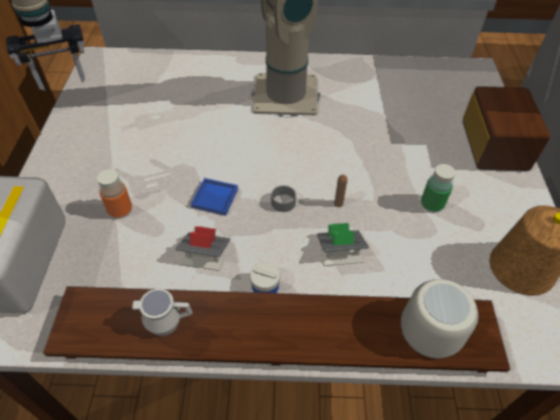

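View pics/top.png

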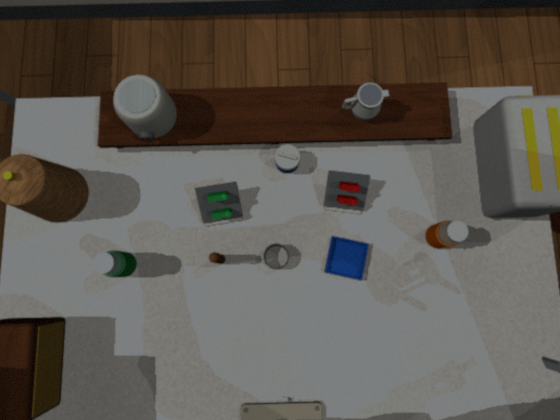

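The scene view shows the peg at (341,190), the green gauge at (342,238), the red gauge at (203,240) and the tray at (215,196). The top view shows the peg dome at (216,258), green at (219,203), red at (347,193), tray at (347,258) and the sleeve ring at (276,257).

```bash
cat > h.py <<'E'
import numpy as np,cv2
from cell import *
from scipy.spatial.transform import Rotation as R
def ray(s,u,v):
    K=s["mtx"];V=s["view"];d=np.array([(u-K[0,2])/K[0,0],-(v-K[1,2])/K[1,1],-1.])
    Rm=V[:3,:3];return -Rm.T@V[:3,3],Rm.T@d
def onz(s,u,v,z):
    c,d=ray(s,u,v);return c+d*(z-c[2])/d[2]
def proj(s,P):
    P=np.atleast_2d(P);p=P@s["view"][:3,:3].T+s["view"][:3,3];K=s["mtx"]
    return np.c_[K[0,2]+K[0,0]*p[:,0]/-p[:,2],K[1,2]+K[1,1]*p[:,1]/p[:,2]]
def comps(im,name,amin=15):
    h,S,v=cv2.split(cv2.cvtColor(im,cv2.COLOR_RGB2HSV))
    m={"green":(h>45)&(h<80)&(S>120),"red":((h<5)|(h>172))&(S>150),"blue":(h>105)&(h<128)&(S>130)}[name]
    m=(m&(v>40)).astype(np.uint8);n,l,st,c=cv2.connectedComponentsWithStats(m)
    return [(c[i].round(2),st[i],(l==i).astype(np.uint8)) for i in range(1,n) if st[i,4]>=amin]
E
python3 - <<'E'
from h import *
tiles=[]
for n in("top","scene"):
    s=dict(np.load(n+".npz"));im=s["image"]
    for c in("green","red","blue"):
        for ce,st,m in comps(im,c):
            print(n,c,ce,st,cv2.minAreaRect(cv2.findNonZero(m)), onz(s,*ce,{"blue":10}.get(c,60)).round(0))
top=dict(np.load("top.npz"))
sc=dict(np.load("scene.npz"))
def crop(s,u,v,w=66,h=50,k=6):return cv2.resize(s["image"][v:v+h,u:u+w,::-1],None,fx=k,fy=k,interpolation=cv2.INTER_CUBIC)
a=np.vstack([np.hstack([crop(top,186,176),crop(top,314,164)]),np.hstack([crop(top,190,230),crop(sc,310,170)])])
cv2.imwrite("pics/c1.png",a);print(a.shape)
E
```

```text
top green [217.42 196.03] [208 191  20  11 173] ((217.43997192382812, 196.0800018310547), (8.7681245803833, 19.79899024963379), 81.8698959350586) [631. 152.  60.]
top green [221.18 213.06] [211 208  21  11 177] ((221.1846466064453, 212.97695922851562), (9.178570747375488, 20.46573257446289), 82.87498474121094) [586. 142.  60.]
top green [121.62 264.29] [113 252  14  24  72] ((120.42476654052734, 264.18255615234375), (10.923001289367676, 23.85926055908203), 9.865806579589844) [460. 395.  60.]
top red [349.37 186.42] [340 182  20  10 164] ((349.4461975097656, 186.43077087402344), (19.845556259155273, 8.434361457824707), 7.125016689300537) [ 648. -194.   60.]
top red [346.93 199.69] [337 195  21  10 168] ((347.0923156738281, 199.7615509033203), (20.46573257446289, 8.6824312210083), 7.125016689300537) [ 613. -186.   60.]
top blue [346.35 257.79] [ 325  237   43   43 1368] ((346.505859375, 257.7235412597656), (37.96282196044922, 36.55278015136719), 12.52880859375) [ 464. -185.   10.]
scene green [435.76 199.73] [424 188  26  22 329] ((435.7444763183594, 198.95254516601562), (20.162839889526367, 22.12786293029785), 19.98310661315918) [499. 400.  60.]
scene green [340.83 234.21] [330 224  23  21 389] ((341.0413818359375, 233.99656677246094), (19.598735809326172, 22.17314338684082), 85.2363510131836) [620. 148.  60.]
scene red [202.04 236.91] [191 228  23  19 356] ((202.0, 237.0), (18.0, 22.0), 90.0) [ 642. -189.   60.]
scene blue [213.99 196.37] [192 180  45  33 940] ((213.86514282226562, 195.5842742919922), (39.725181579589844, 28.18239402770996), 12.994616508483887) [ 468. -185.   10.]
(600, 792, 3)
```

View pics/c1.png

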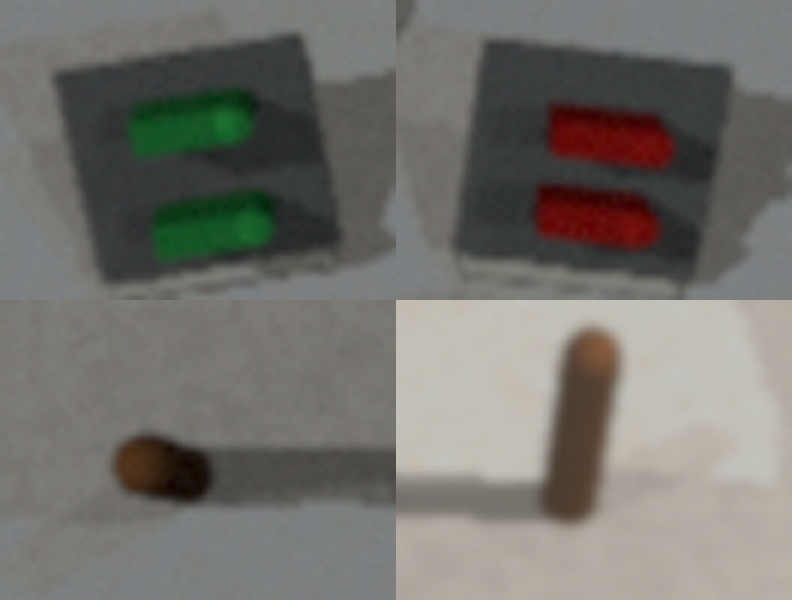

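The crop shows the plate corners sharply, with jaw noses on the right (-y). The peg dome is at about (145,463) in the top tile and the peg is near (568,510)–(592,352) in the scene tile.

```bash
cat >> h.py <<'E'
from scipy.optimize import least_squares
def gframe(p):
    x,y,psi=p;return R.from_euler('z',psi)*R.from_euler('y',-30,degrees=True),np.array([x,y,38.])
E
python3 - <<'E'
from h import *
top=dict(np.load("top.npz"));sc=dict(np.load("scene.npz"))
f=lambda a,o:(np.array(a)+.5)/6-.5+o
C=np.array([[50,55,0],[50,-55,0],[-50,-55,0],[-50,55,0]],float)
for n,px,o in(("go",[(55,73),(300,36),(340,247),(105,285)],(186,176)),("nogo",[(88,40),(337,67),(298,275),(60,255)],(314,164))):
    q=f(px,o)
    def res(p):
        r,t=gframe(p);return (proj(top,r.apply(C)+t)-q).ravel()
    s=least_squares(res,[610,0,0]);p=s.x;print(n,p[:2].round(1),np.degrees(p[2]).round(1),"res",s.fun.round(1))
    r,t=gframe(p); g=24 if n=="go" else 18.5
    print(" jaws predicted (block mid)",proj(top,r.apply([[g,-4,22],[-g,-4,22]])+t).round(1),"scene",proj(sc,r.apply([[0,-4,17]])+t).round(1))
print("peg top",onz(top,*f((145,163),(190,230)),97).round(1),"scene dome",onz(sc,*f((592,352)-np.array([396,300]),(310,170)),97).round(1),"scene foot",onz(sc,*f((568,500)-np.array([396,300]),(310,170)),3).round(1))
for s,n in((top,"t"),(sc,"s")):
    b=comps(s["image"],"blue",300)[0];q=cv2.boxPoints(cv2.minAreaRect(cv2.findNonZero(b[2])));P=np.array([onz(s,*x,18) for x in q]);print("tray",P.mean(0).round(1),P[:,:2].round(0).tolist())
for u,v,z in((276,257,17),(287,158,60),(106,264,125)):print(onz(top,u,v,z).round(0))
o=get_obs();print(R.from_rotvec(o["tcp_rot"]).as_matrix().round(3))
E
```

```text
go [618.1 151.4] 7.6 res [-0.4  0.2  0.4 -0.1  0.5 -0.1 -0.5 -0.1]
 jaws predicted (block mid) [[218.  196.4]
 [221.7 213.5]] scene [[339.7 232.6]]
nogo [ 642.4 -189.1] -7.3 res [-0.1  0.   0.1 -0.4  0.3  0.5 -0.3 -0.2]
 jaws predicted (block mid) [[349.6 186.3]
 [347.5 199.7]] scene [[201.7 235.9]]
peg top [471.4 154.4  97. ] scene dome [468.1 154.8  97. ] scene foot [472.1 154.2   3. ]
tray [ 464.4 -184.2   18. ] [[429.0, -123.0], [524.0, -148.0], [499.0, -246.0], [406.0, -220.0]]
tray [ 471.1 -184.4   18. ] [[507.0, -240.0], [407.0, -237.0], [436.0, -126.0], [534.0, -134.0]]
[471.   3.  17.]
[730. -33.  60.]
[459. 405. 125.]
[[ 0.921  0.389 -0.001]
 [ 0.389 -0.921  0.001]
 [-0.    -0.002 -1.   ]]
```

Emit:
{"name": "play_rows", "arguments": {
  "steps": [0,0,7.7,40,-10,0,1,0,0,7.6,40,-10,0,1,0,0,0,22,-56,0,1,0,0,0,22,-56,0,1,0,0,0,22,-56,0,1,0,0,0,22,-56,0,1,0,0,0,22,-56,0,1,0,0,0,22,-56,0,1,0,0,0,22,-56,0,1,0,0,0,22,-56,0,1,0,0,0,22,-56,0,1,0,0,0,22,-56,0,1],
  "force": 30
}}

```text
time_s: 1.6
ee_pos: [466.0, 32.2, 205.5]
tcp_rot: [3.135, 0.208, 0.0]
contact_force: [1.4, 0.1, -0.1]
finger_gap: 94.3
gripper_force: 0.0
```

```bash
cat >> h.py <<'E'
def delta(pos,rot):
    "shift in current tool axes, and turn (deg) in tool axes to reach the target"
    o=get_obs();r=R.from_rotvec(o["tcp_rot"])
    print("t",round(float(o["time_s"]),2),"shift",r.inv().apply(np.array(pos)-o["ee_pos"]).round(1),"turn",np.degrees((r.inv()*rot).as_rotvec()).round(1),"pos",o["ee_pos"].round(1),"F",o["contact_force"].round(1),"gap",round(float(o["finger_gap"]),1))
DOWN=R.from_matrix([[1,0,0],[0,-1,0],[0,0,-1]])
def down(deg):return R.from_euler('z',deg,degrees=True)*DOWN
GO=(618.1,151.4,np.radians(7.6));NOGO=(642.4,-189.1,np.radians(-7.3))
def gt(g,x,y,foot,h=46,extra=0):
    "TCP pose with peg foot at gauge (x,y,foot); h = TCP height above the foot"
    r,t=gframe(g);return r.apply([x,y,foot+h])+t, r*DOWN
E
python3 - <<'E'
from h import *
delta((471,154.5,200),down(7.6))
E
```

```text
t 1.6 shift [  21.1 -120.5    5.5] turn [ 0. -0. -0.] pos [466.   32.2 205.5] F [ 1.4  0.1 -0.1] gap 94.3
```

Emit:
{"name": "play_rows", "arguments": {
  "steps": [0,0,0,10,-55,0,1,0,0,0,8,-45,5,1,0,0,0,3,-10,0,1,0,0,0,0,0,0,1,0,0,0,0,0,0,1]
}}

```text
time_s: 2.22
ee_pos: [472.2, 140.1, 200.5]
tcp_rot: [3.134, 0.204, -0.0]
contact_force: [0.2, -0.7, 0.1]
finger_gap: 94.3
gripper_force: 0.0
```

```bash
python3 - <<'E'
from h import *
delta((471,154.5,200),down(7.6))
s=snapshot("wrist");np.savez("w1.npz",**s);cv2.imwrite("pics/w1.png",s["image"][:,:,::-1]);print(s["view"].round(3).tolist(),s["mtx"][0])
print(proj(s,[[471,154.5,110],[471,154.5,97],[471,154.5,0]]).round(1))
r,t=gframe(GO);print(proj(s,r.apply([[0,-22,0],[0,22,0],[50,55,0],[50,-55,0],[-50,-55,0],[-50,55,0]])+t).round(0).tolist())
E
```

```text
t 2.23 shift [  0.7 -14.4   0.5] turn [ 0.1  0.  -0.2] pos [472.2 140.1 200.5] F [ 0.2 -0.7  0.1] gap 94.3
[[0.13, -0.992, 0.003, 77.381], [0.963, 0.126, -0.239, -447.165], [0.237, 0.034, 0.971, -500.595], [0.0, 0.0, 0.0, 1.0]] [365.67783938   0.         278.99479324]
[[260.2 214. ]
 [261.  210. ]
 [265.1 188.6]]
[[314.0, 28.0], [262.0, 28.0], [217.0, -42.0], [362.0, -43.0], [345.0, 85.0], [229.0, 85.0]]
```

View pics/w1.png

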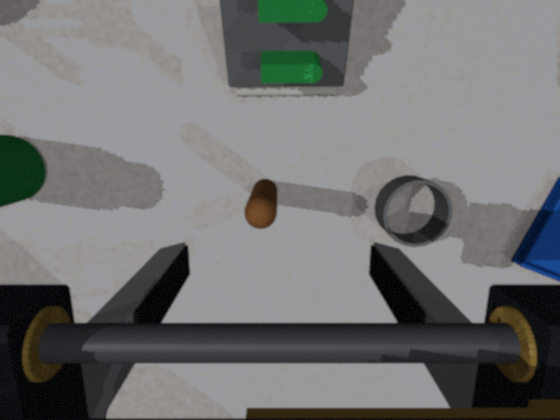

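The peg dome is at (261,211) and its foot near (265,187), both within 1–2 px of my prediction. The lower plate corners at (229,86) and (345,87) match too. I'm going down to grasp.

Emit:
{"name": "play_rows", "arguments": {
  "steps": [0,0,0,0.7,-10,5,1,0,0,0,0,-4.4,35,1,0,0,0,0,0,40,1,0,0,0,0,0,40,1,0,0,0,0,0,25,1,0,0,0,0,0,9.5,1,0,0,0,0,0,0,1,0,0,0,0,0,0,1]
}}

```text
time_s: 3.28
ee_pos: [471.7, 156.8, 46.9]
tcp_rot: [-3.134, -0.208, -0.003]
contact_force: [0.7, 0.2, 0.2]
finger_gap: 94.1
gripper_force: 0.0
```

```bash
python3 - <<'E'
from h import *
delta((471,154.5,46),down(7.6))
E
```

```text
t 3.27 shift [-1.   2.2  0.9] turn [-0.  -0.1 -0. ] pos [471.7 156.8  46.9] F [0.7 0.2 0.2] gap 94.1
```

Emit:
{"name": "play_rows", "arguments": {
  "steps": [0,0,0,-0.7,2,0.5,1,0,0,0,0,0,0,0.15,0,0,0,0,0,0,0.15,0,0,0,0,0,0,0.15,0,0,0,0,0,0,0.15,0,0,0,0,0,0,0.15,0,0,0,0,0,0,0.15,0,0,0,0,0,0,0.15],
  "force": 40
}}

```text
time_s: 4.28
ee_pos: [470.5, 154.5, 45.5]
tcp_rot: [3.135, 0.208, -0.0]
contact_force: [0.2, -0.3, 0.4]
finger_gap: 27.5
gripper_force: 0.0
```

```bash
python3 - <<'E'
from h import *
delta((471,154.5,46),down(7.6))
E
```

```text
t 4.28 shift [ 0.5  0.  -0.5] turn [0. 0. 0.] pos [470.5 154.5  45.5] F [ 0.2 -0.3  0.4] gap 27.5
```

Emit:
{"name": "play_rows", "arguments": {
  "steps": [0,0,0,0,0,0,0.1,0,0,0,0,0,0,0.1,0,0,0,0,0,0,0.1,0,0,0,0,0,0,0.1],
  "force": 40
}}

```text
time_s: 4.78
ee_pos: [470.5, 154.5, 45.5]
tcp_rot: [3.135, 0.208, 0.0]
contact_force: [-1.0, 0.1, -0.5]
finger_gap: 25.5
gripper_force: 40.0
```

```bash
python3 - <<'E'
from h import *
p,r=gt(GO,0,-56,70);delta(p,r);print(p, "world", p-get_obs()["ee_pos"])
p,r=gt(GO,0,-56,5);print(p)
E
```

```text
t 4.78 shift [ 87.9  78.6 -93. ] turn [-0. 30.  0.] pos [470.5 154.5  45.5] F [-1.   0.1 -0.5] gap 25.5
[568.01585652  88.22105911 138.45894684] world [ 97.49487727 -66.25217097  92.96984726]
[600.23036158  92.51939179  82.16729559]
```

Emit:
{"name": "play_rows", "arguments": {
  "steps": [0,0,0,0,0,-20,0.1,0,0,0,0,0,-40,0.1,0,0,0,15,10,-33,0.1,0,0,0,38,34,0,0.1,0,0,0,35,34.6,0,0.1,0,10,0,0,0,0,0.1,0,10,0,0,0,0,0.1,0,10,0,0,0,0,0.1,0,0,0,0,0,0,0.1,0,0,0,0,0,0,0.1]
}}

```text
time_s: 6.02
ee_pos: [569.8, 54.9, 133.2]
tcp_rot: [3.043, 0.163, 0.406]
contact_force: [-0.8, 0.6, -0.3]
finger_gap: 25.4
gripper_force: 40.0
```

```bash
python3 - <<'E'
from h import *
p,r=gt(GO,0,-56,70);delta(p,r)
p,r=gt(GO,0,-56,5);delta(p,r)
s=snapshot("wrist");np.savez("w2.npz",**s)
a=[s["image"][:,:,::-1]];t=snapshot("top");np.savez("t2.npz",**t)
b=cv2.resize(t["image"][165:245,185:265,::-1],(240,240),interpolation=cv2.INTER_CUBIC)
sc=snapshot("scene");c=cv2.resize(sc["image"][150:263,300:400,::-1],(240,180))
cv2.imwrite("pics/w2.png",np.hstack([a[0],np.vstack([b,c])]))
q,t0=gframe(GO);print(proj(s,q.apply([[50,55,0],[50,-55,0],[-50,-55,0],[-50,55,0],[24,-30,30],[-24,-30,30],[16,22,30],[-16,22,30]])+t0).round(0).tolist())
E
```

```text
t 6.03 shift [  3.4 -32.8  -7.3] turn [ 5.  15.1 -0.1] pos [569.8  54.9 133.2] F [-0.8  0.6 -0.3] gap 25.4
t 6.03 shift [ 20.3 -38.5  55.2] turn [ 5.  15.1 -0.1] pos [569.8  54.9 133.2] F [-0.8  0.6 -0.3] gap 25.4
[[55.0, 103.0], [218.0, 102.0], [226.0, 224.0], [90.0, 229.0], [180.0, 152.0], [188.0, 215.0], [102.0, 165.0], [112.0, 208.0]]
```

View pics/w2.png

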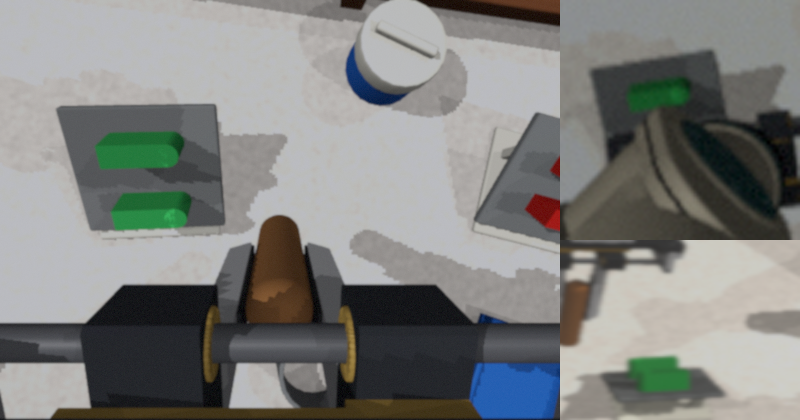

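The peg is held between the pads, with its foot near (280,222). The green jaws are at (140,150) and (150,210). The pose wasn't fully reached, so a joint is probably limiting it; I'll check the joints.

```bash
python3 - <<'E'
from h import *
o=get_obs();print(o["joints"].round(3),o["joint_vel"].round(2))
E
```

```text
[-0.124  0.521 -0.131  2.075  0.548  0.345 -2.192] [ 0.    0.   -0.    0.01  0.01 -0.   -0.01]
```

```bash
python3 - <<'E'
from h import *
delta((470.5,154.5,140),down(7.6))
o=get_obs();r=R.from_rotvec(o["tcp_rot"]);print((r.inv()*down(7.6)).as_rotvec(True)/2, r.apply([0,0,1]))
print("world->down tool axes", down(7.6).inv().apply(np.array([470.5,154.5,140])-o["ee_pos"]))
E
```

```text
t 6.17 shift [ -82.2 -107.8  -38.2] turn [  4.9 -14.9  -1.4] pos [569.9  55.  133.1] F [-0.8  0.6 -1. ] gap 25.6
[ 2.43565131 -7.44976778 -0.71091913] [ 0.26502021 -0.05257249 -0.96280861]
world->down tool axes [ -85.37445308 -111.79448028   -6.8520019 ]
```

Emit:
{"name": "play_rows", "arguments": {
  "steps": [2.4,-7.4,-0.7,0,0,0,0.1,2.4,-7.4,-0.7,0,0,0,0.1,0,0,0,-28,-37,-2,0.1,0,0,0,-28,-37,-2,0.1,0,0,0,-28,-37,-2,0.1,0,0,0,0,0,0,0.1,0,0,0,0,0,0,0.1]
}}

```text
time_s: 7.05
ee_pos: [472.2, 153.4, 138.8]
tcp_rot: [3.133, 0.207, 0.003]
contact_force: [-0.3, -0.6, -1.0]
finger_gap: 25.8
gripper_force: 40.0
```

```bash
python3 - <<'E'
from h import *
delta((470.5,154.5,46),down(7.6));print(get_obs()["joints"].round(2))
E
```

```text
t 7.05 shift [-1.7 -1.5 92.8] turn [ 0.1 -0.1 -0. ] pos [472.2 153.4 138.8] F [-0.3 -0.6 -1. ] gap 25.8
[-0.09  0.53 -0.41  2.    0.34  0.67 -2.15]
```

Emit:
{"name": "play_rows", "arguments": {
  "steps": [0,0,0,0,0,40,0.1,0,0,0,0,0,35,0.1,0,0,0,0,0,12,0.1,0,0,0,0,0,4.5,0.1,0,0,0,0,0,1,0.1,0,0,0,0,0,0.5,0.1,0,0,0,0,0,0,0.1]
}}

```text
time_s: 7.92
ee_pos: [472.0, 153.4, 46.3]
tcp_rot: [3.133, 0.207, 0.004]
contact_force: [0.0, -0.0, -0.9]
finger_gap: 25.5
gripper_force: 40.0
```

Emit:
{"name": "play_rows", "arguments": {
  "steps": [0,0,0,0,0,0.7,0.1,0,0,0,0,0,0,0.1,0,0,0,0,0,0,0.7,0,0,0,0,0,0,0.7,0,0,0,0,0,0,0.7,0,0,0,0,0,0,0.7,0,0,0,0,0,0,0.7,0,-10,0,-3.3,0,-0.3,0.7,0,-10,0,-3.3,0,-0.3,0.7,0,-10,0,-3.3,0,-0.3,0.7,0,0,0,0,0,0,0.7,0,0,0,0,0,0,0.7]
}}

```text
time_s: 9.43
ee_pos: [461.1, 152.2, 47.5]
tcp_rot: [2.995, 0.199, -0.798]
contact_force: [0.5, 1.1, 0.2]
finger_gap: 66.0
gripper_force: 0.0
```

```bash
cat >> h.py <<'E'
def up(yaw):return down(yaw)*R.from_euler('y',-30,degrees=True)   # tool for an upright peg
def upt(x,y,foot,yaw,h=65):
    r=up(yaw);return np.array([x,y,foot+h])+r.apply([0,0,19]),r
E
python3 - <<'E'
from h import *
delta(*upt(471,154,0,7.6));print(get_obs()["joints"].round(2))
s=snapshot("wrist");t=snapshot("scene")
cv2.imwrite("pics/w3.png",np.hstack([s["image"][:,:,::-1],cv2.resize(t["image"][130:235,300:360,::-1],(240,420))]))
E
```

```text
t 9.43 shift [-0.  -0.5 -1.2] turn [ 0.1 -0.2 -0. ] pos [461.1 152.2  47.5] F [0.5 1.1 0.2] gap 66.0
[-0.05  0.95 -0.46  1.58  0.24  1.2  -2.02]
```

View pics/w3.png

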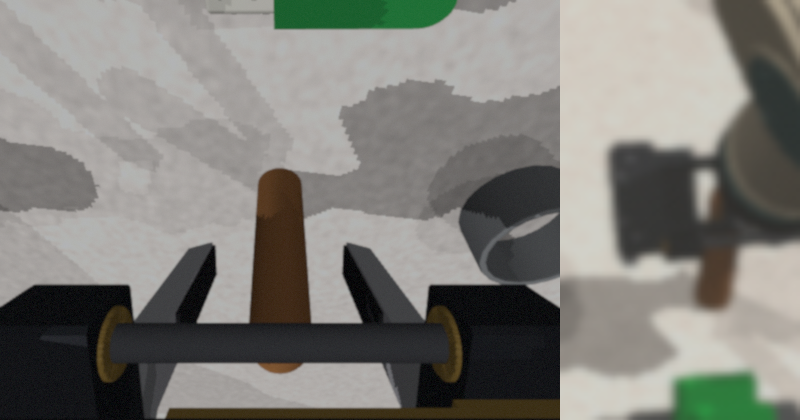

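The peg stands upright, centred between the fingers at (280,170–370). I'm gripping it with the tool tilted.

Emit:
{"name": "play_rows", "arguments": {
  "steps": [0,0,0,0,0,0,0.1,0,0,0,0,0,0,0.1,0,0,0,0,0,0,0.1,0,0,0,0,0,0,0.1,0,0,0,0,0,0,0.1,0,0,0,0,0,0,0.1,0,0,0,0,0,0,0.1,0,0,0,0,0,0,0.1],
  "force": 50
}}

```text
time_s: 10.52
ee_pos: [462.2, 152.1, 47.5]
tcp_rot: [2.995, 0.197, -0.799]
contact_force: [-0.2, -0.4, 0.4]
finger_gap: 25.3
gripper_force: 50.0
```

```bash
cat >> h.py <<'E'
def gt2(g,x,y,foot,h=65,dx=0):
    "TCP pose (tool vertical) with the peg square to the plate"
    q,t=gframe(g);r=q*DOWN*R.from_euler('y',-30,degrees=True)
    return q.apply([x,y,foot+h])+t+r.apply([0,0,19]),r
E
python3 - <<'E'
from h import *
o=get_obs();r=R.from_rotvec(o["tcp_rot"]);g=o["ee_pos"]-r.apply([0,0,19]);print("grasp pt",g.round(1),o["gripper_force"])
delta(*gt2(GO,0,-56,70,g[2]))
for f in(70,5):
    p,r=gt2(GO,0,-56,f,g[2]);print(p.round(1),r.as_matrix().round(3).tolist(), down(7.6).inv().apply(p-o["ee_pos"]).round(1))
E
```

```text
grasp pt [471.6 153.3  64. ] 49.99868988990784
t 10.53 shift [  32.3   77.4 -119.4] turn [ 0.1 29.9 -0.1] pos [462.2 152.1  47.5] F [-0.2 -0.4  0.4] gap 25.3
[559.1  87.  135. ] [[0.991, 0.132, 0.0], [0.132, -0.991, 0.0], [0.0, 0.0, -1.0]] [ 87.5  77.3 -87.5]
[591.3  91.3  78.7] [[0.991, 0.132, 0.0], [0.132, -0.991, 0.0], [0.0, 0.0, -1.0]] [120.   77.3 -31.2]
```

Emit:
{"name": "play_rows", "arguments": {
  "steps": [0,0,0,-5,0,-9,0.1,0,0,0,-10,0,-17,0.1,0,10,0,0,0,0,0.1,0,10,0,0,0,0,0.1,0,10,0,0,0,0,0.1,0,0,0,0,0,-35,0.1,0,0,0,20,20,-22,0.1,0,0,0,35,30,0,0.1,0,0,0,32,27,0,0.1,0,0,0,0,0,0,0.1,0,0,0,0,0,0,0.1,0,0,0,0,0,0,0.1]
}}

```text
time_s: 12.02
ee_pos: [557.3, 88.5, 135.3]
tcp_rot: [3.133, 0.211, 0.003]
contact_force: [0.1, 1.1, -1.3]
finger_gap: 25.2
gripper_force: 50.0
```

```bash
python3 - <<'E'
from h import *
delta(*gt2(GO,0,-56,70,64));delta(*gt2(GO,0,-56,6,64))
s=snapshot("wrist");t=snapshot("scene");np.savez("w4.npz",**s);np.savez("s4.npz",**t)
cv2.imwrite("pics/w4.png",np.hstack([s["image"][:,:,::-1],cv2.resize(t["image"][165:270,300:360,::-1],(240,420))]))
q,t0=gframe(GO)
print(proj(s,q.apply([[50,55,0],[50,-55,0],[-50,-55,0],[-50,55,0],[24,-30,30],[-24,-30,30],[16,22,30],[-16,22,30],[0,-56,70],[0,-56,167]])+t0).round(0).tolist())
E
```

```text
t 12.03 shift [1.6 1.7 0.2] turn [ 0.1 -0.1  0.1] pos [557.3  88.5 135.3] F [ 0.1  1.1 -1.3] gap 25.2
t 12.03 shift [33.5  1.6 55.7] turn [ 0.1 -0.1  0.1] pos [557.3  88.5 135.3] F [ 0.1  1.1 -1.3] gap 25.2
[[108.0, 51.0], [281.0, 52.0], [280.0, 176.0], [147.0, 176.0], [241.0, 112.0], [245.0, 173.0], [161.0, 123.0], [171.0, 164.0], [283.0, 182.0], [285.0, 334.0]]
```

View pics/w4.png

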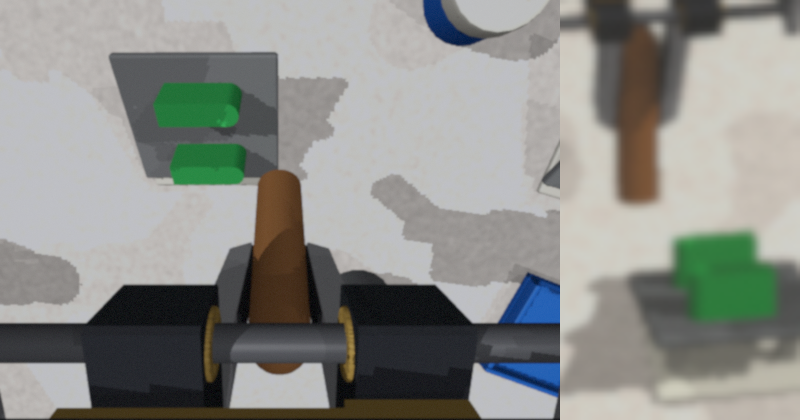

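The plate corners are at (110,54), (278,53), (279,178) and (147,178), about 1.5 px below prediction. The foot edge is at v≈170, and the peg looks square to the plate in the scene crop. I'll refine the gauge from this view and check the peg in the hand in the same view.

```bash
python3 - <<'E'
from h import *
s=dict(np.load("w4.npz"));im=s["image"]
h,S,v=cv2.split(cv2.cvtColor(im,cv2.COLOR_RGB2HSV))
# plate+jaws mask -> quad corners
m=(((v<125)&(S<60))|((h>45)&(h<85)&(S>100))).astype(np.uint8);m[:40]=0;m[182:]=0;m[:,:95]=0;m[:,300:]=0
g=cv2.GaussianBlur(v,(3,3),0).astype(float)
def edge(pts,horizontal,sgn):
    out=[]
    for a,b in pts:
        line=g[b-6:b+7,a] if horizontal else g[b,a-6:a+7]
        d=np.diff(line)*sgn;k=int(np.argmax(d));w=np.clip(d[max(k-1,0):k+2],0,None);off=(w@np.arange(max(k-1,0),max(k-1,0)+len(w)))/w.sum()+.5-6
        out.append((a,b+off) if horizontal else (a+off,b))
    return np.array(out)
E={"x+":edge([(a,53) for a in range(120,270,6)],True,-1),"y-":edge([(278,b) for b in range(60,74,2)],False,1),"x-":edge([(a,178) for a in range(152,168,2)]+[(a,178) for a in range(248,256,2)],True,1),"y+":edge([(int(110+(b-54)*37/124),b) for b in range(62,170,5)],False,-1)}
for k in E:
    l=cv2.fitLine(E[k].astype(np.float32),cv2.DIST_HUBER,0,.01,.01).ravel();n=np.array([-l[1],l[0]]);r=(E[k]-l[2:])@n
    E[k]=E[k][abs(r)<1.2];print(k,len(E[k]),abs(r).max().round(1))
def res(p):
    q,t=gframe(p);out=[]
    for k,e in E.items():
        a=50*(1 if k[1]=='+' else -1);b=55*a/50
        L=[[a,-55,0],[a,55,0]] if k[0]=='x' else [[-50,b,0],[50,b,0]]
        A,B=proj(s,q.apply(L)+t);d=(B-A)/np.linalg.norm(B-A);out.append(((e-A)@np.array([-d[1],d[0]]))/np.sqrt(len(e)))
    return np.concatenate(out)
f=least_squares(res,GO,loss="huber",f_scale=.3);print("GO wrist",f.x[:2].round(2),np.degrees(f.x[2]).round(2),"cost",f.cost.round(2))
# peg outline
pm=((h<18)&(S>80)&(v>40)).astype(np.uint8);pm[:,:240]=0;pm[:,320:]=0
o=get_obs();r=R.from_rotvec(o["tcp_rot"]);gp=o["ee_pos"]-r.apply([0,0,19]);ax=r.apply(R.from_euler('y',30,degrees=True).apply([0,0,-1]))
ax=(r*R.from_euler('y',30,degrees=True)).apply([0,0,-1]);print("axis",ax.round(3),"gauge z",gframe(GO)[0].apply([0,0,1]).round(3))
ex=np.cross([0,1,0],ax);ex/=np.linalg.norm(ex);ey=np.cross(ax,ex);th=np.linspace(0,6.28,60)[:,None]
pr=lambda z:proj(s,gp+ax*z+13*(np.cos(th)*ex+np.sin(th)*ey))
F=pr(-64);print("foot pred top v",F[:,1].min().round(1),"obs",np.nonzero(pm[:,278:282].sum(1)>2)[0].min())
for z in(-50,-30,-5,5):
    P=pr(z);c=proj(s,gp+ax*z)[0];row=int(c[1]);u=np.nonzero(pm[row])[0];print(z,row,"centre pred",c[0].round(1),"obs",(u.min()+u.max())/2,u.max()-u.min())
ys=np.nonzero(pm[355:,270:290].sum(1)>5)[0]+355;D=proj(s,gp+ax*33+13*np.c_[np.zeros((60,1)),np.cos(th),np.sin(th)]@np.array([[0,0,0],[1,0,0],[0,0,1.]])) 
print("dome obs bottom",ys.max(),"pred",D[:,1].max().round(1))
E
```

```text
x+ 25 0.5
y- 7 0.0
x- 12 0.1
y+ 22 0.4
GO wrist [617.51 152.41] 8.35 cost 1.13
axis [-0.497 -0.066  0.865] gauge z [-0.496 -0.066  0.866]
foot pred top v 166.5 obs 170
-50 199 centre pred 280.3 obs 279.0 42
-30 225 centre pred 280.5 obs 279.0 46
-5 262 centre pred 280.7 obs 279.0 52
5 280 centre pred 280.8 obs 279.0 54
dome obs bottom 373 pred 372.6
```

```bash
sed -i 's/^GO=(618.1,151.4,np.radians(7.6))/GO=(617.8,152.0,np.radians(8.0))/' h.py; python3 - <<'E'
from h import *
delta(*gt2(GO,0.8,-55,6,64));
q=gframe(GO)[0];print("gauge +y 10mm in tool:",down(8).inv().apply(q.apply([0,10,0])),"+x 10:",down(8).inv().apply(q.apply([10,0,0])),"z10",down(8).inv().apply(q.apply([0,0,10])))
E
```

```text
t 12.12 shift [34.1 -0.1 55.2] turn [ 0.1 -0.1 -0.3] pos [557.6  88.2 135.1] F [ 0.4  0.4 -0.8] gap 25.5
gauge +y 10mm in tool: [ 3.96238119e-16 -1.00000000e+01  0.00000000e+00] +x 10: [ 8.66025404e+00 -9.23790498e-17 -5.00000000e+00] z10 [-5.00000000e+00 -9.44958369e-17 -8.66025404e+00]
```

Emit:
{"name": "play_rows", "arguments": {
  "steps": [0,0,-0.3,12,0,20,0.1,0,0,0,13,0,20,0.1,0,0,0,6,0,10,0.1,0,0,0,3.1,0,5.2,0.1,0,0,0,0,0,0,0.1,0,0,0,0,0,0,0.1,0,0,0,0,0,0,0.1]
}}

```text
time_s: 13.0
ee_pos: [592.4, 91.8, 80.3]
tcp_rot: [3.132, 0.216, 0.004]
contact_force: [0.8, 0.1, -0.4]
finger_gap: 25.1
gripper_force: 50.0
```

```bash
python3 - <<'E'
from h import *
delta(*gt2(GO,0.8,-55,6,64));
s=snapshot("wrist");t=snapshot("scene");np.savez("w5.npz",**s)
a=cv2.resize(s["image"][90:300,120:400,::-1],(560,420),interpolation=cv2.INTER_CUBIC)
cv2.imwrite("pics/w5.png",np.hstack([a,cv2.resize(t["image"][185:255,315:365,::-1],(240,336+84))]))
E
```

```text
t 13.0 shift [-0.8 -1.1  0.3] turn [ 0.1 -0.2 -0.1] pos [592.4  91.8  80.3] F [ 0.8  0.1 -0.4] gap 25.1
```

View pics/w5.png

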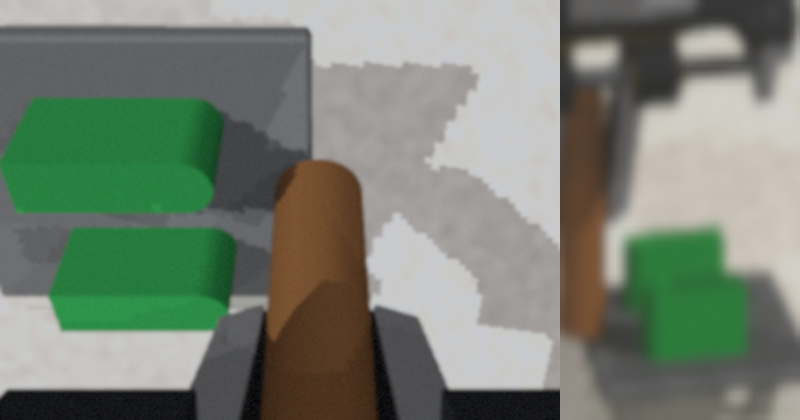

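The peg foot's far edge is at crop (318,160), well above the upper jaw's inner base line (v≈212). I'll check this against projections.

```bash
python3 - <<'E'
from h import *
s=dict(np.load("w5.npz"))
cr=lambda P:((proj(s,P)-[120,90])*2).round(0).tolist()
q,t=gframe(GO);th=np.linspace(0,2*np.pi,73)
print("plate TR",cr(q.apply([[50,-55,0]])+t),"upper inner base/top, lower inner top (y=0)",cr(q.apply([[16,0,0],[16,0,30],[32,0,30],[-16,0,30],[-32,0,30]])+t), "lower plate edge", cr(q.apply([[-50,0,0]])+t))
for f in(6,12,20,30):
    for x in(0,):
        P=np.array(cr(q.apply(np.c_[x+13*np.cos(th),-55+13*np.sin(th),0*th+f])+t));print(f,"foot top",P[P[:,1].argmin()], "u",P[:,0].min(),P[:,0].max())
o=get_obs();r=R.from_rotvec(o["tcp_rot"]);gp=o["ee_pos"]-r.apply([0,0,19])
print("grasp in gauge",q.inv().apply(gp-t).round(1))
E
```

```text
plate TR [[315.0, 29.0]] upper inner base/top, lower inner top (y=0) [[125.0, 139.0], [103.0, 206.0], [90.0, 156.0], [126.0, 290.0], [135.0, 326.0]] lower plate edge [[159.0, 294.0]]
6 foot top [315. 159.] u 272.0 359.0
12 foot top [315. 172.] u 271.0 360.0
20 foot top [316. 190.] u 270.0 361.0
30 foot top [316. 214.] u 268.0 363.0
grasp in gauge [  1.4 -56.1  69.7]
```

Emit:
{"name": "play_rows", "arguments": {
  "steps": [0,0,0,-0.5,-4,0.3,0.1,0,0,0,0,-6,0,0.1,0,0,0,0,-6,0,0.1,0,0,0,0,-6,0,0.1,0,0,0,0,-6,0,0.1,0,0,0,0,-6,0,0.1,0,0,0,0,-6,0,0.1]
}}

```text
time_s: 13.98
ee_pos: [586.3, 131.8, 79.3]
tcp_rot: [3.133, 0.216, 0.003]
contact_force: [0.8, 0.3, -0.5]
finger_gap: 25.4
gripper_force: 50.0
```

```bash
cat >> h.py <<'E'
def ing(G):
    o=get_obs();q,t=gframe(G);r=R.from_rotvec(o["tcp_rot"]);gp=o["ee_pos"]-r.apply([0,0,19])
    print("t",round(float(o["time_s"]),2),"grasp in gauge",q.inv().apply(gp-t).round(1),"F gauge",q.inv().apply(o["contact_force"]).round(1),"rot err",np.degrees((r.inv()*gt2(G,0,0,0)[1]).as_rotvec()).round(1),"T",o["wrist_torque"].round(2))
E
python3 -c "
from h import *
ing(GO)"
```

```text
t 13.97 grasp in gauge [  0.6 -15.6  69.3] F gauge [ 0.5  0.2 -0.9] rot err [ 0.1 -0.1 -0.1] T [-0.02  0.01 -0.07]
```

Free entry, no contact. I'll continue through to beyond the exit.

Emit:
{"name": "play_rows", "arguments": {
  "steps": [0,0,0,0,-6,0,0.1,0,0,0,0,-6,0,0.1,0,0,0,0,-6,0,0.1,0,0,0,0,-6,0,0.1,0,0,0,0,-6,0,0.1,0,0,0,0,-6,0,0.1,0,0,0,0,-6,0,0.1,0,0,0,0,-6,0,0.1,0,0,0,0,-6,0,0.1,0,0,0,0,-6,0,0.1,0,0,0,0,-4,0,0.1,0,0,0,0,0,0,0.1]
}}

```text
time_s: 15.48
ee_pos: [577.4, 195.2, 79.2]
tcp_rot: [3.133, 0.216, 0.003]
contact_force: [-0.2, 0.5, -0.9]
finger_gap: 25.1
gripper_force: 50.0
```

```bash
python3 - <<'E'
from h import *
ing(GO)
p,r=gt2(NOGO,0,-60,75,64);delta(p,r);print(p)
E
```

```text
t 15.47 grasp in gauge [ 0.7 48.5 69.1] F gauge [-0.6  0.5 -0.8] rot err [ 0.1 -0.1 -0.1] T [0.04 0.06 0.04]
t 15.47 shift [-71.2 429.4 -59.6] turn [ 0.1 -0.1 15.2] pos [577.4 195.2  79.2] F [-0.2  0.5 -0.9] gap 25.1
[ 565.83945972 -239.78267626  139.37753113]
```

Emit:
{"name": "play_rows", "arguments": {
  "steps": [0,0,0,-12,0,-20,0.1,0,0,0,-23,0,-40,0.1,0,0,0,-4,30,0,0.1,0,0,0,-4,54,0,0.1,0,0,0,-5,54,0,0.1,0,0,0,-5,54,0,0.1,0,0,0,-5,54,0,0.1,0,0,0,-5,54,0,0.1,0,0,0,-4,54,0,0.1,0,0,0,-4,50,0,0.1,0,0,7.6,0,25,0,0.1,0,0,7.6,0,0,0,0.1]
}}

```text
time_s: 16.98
ee_pos: [565.0, -243.9, 139.4]
tcp_rot: [3.131, -0.216, 0.003]
contact_force: [-0.3, 0.4, -1.1]
finger_gap: 25.5
gripper_force: 50.0
```

Emit:
{"name": "play_rows", "arguments": {
  "steps": [0,0,0,0,0,0,0.1,0,0,0,0,0,0,0.1]
}}

```text
time_s: 17.23
ee_pos: [565.8, -239.3, 139.9]
tcp_rot: [3.134, -0.196, 0.003]
contact_force: [0.7, 0.3, -0.5]
finger_gap: 25.2
gripper_force: 50.0
```

```bash
python3 - <<'E'
from h import *
ing(NOGO);delta(*gt2(NOGO,0,-60,75,64));print(get_obs()["joints"].round(2))
s=snapshot("wrist");np.savez("w6.npz",**s);cv2.imwrite("pics/w6.png",s["image"][:,:,::-1])
q,t0=gframe(NOGO)
print(proj(s,q.apply([[50,55,0],[50,-55,0],[-50,-55,0],[-50,55,0],[26.5,22,30],[10.5,22,30],[-10.5,22,30],[-26.5,22,30]])+t0).round(0).tolist())
E
```

```text
t 17.23 grasp in gauge [ 1.000e-01 -5.950e+01  1.395e+02] F gauge [ 0.3  0.3 -0.8] rot err [ 0.1 -0.1  0.1] T [ 0.01  0.06 -0.01]
t 17.23 shift [0.1 0.5 0.5] turn [ 0.1 -0.1  0.1] pos [ 565.8 -239.3  139.9] F [ 0.7  0.3 -0.5] gap 25.2
[ 0.6   0.68 -0.4   1.68  0.33  0.85 -1.64]
[[102.0, 51.0], [272.0, 51.0], [273.0, 174.0], [142.0, 174.0], [150.0, 106.0], [156.0, 129.0], [163.0, 155.0], [168.0, 173.0]]
```

View pics/w6.png

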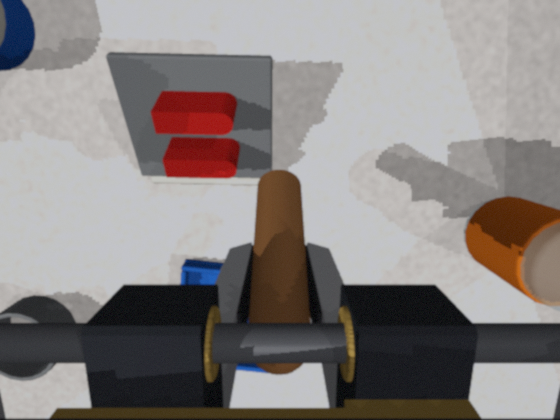

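The red plate corners are at about (109,53), (271,57), (272,177) and (142,176). The top edge slopes, so the yaw is about 1–1.5° off; I'll refine it the same way.

```bash
python3 - <<'E'
from h import *
s=dict(np.load("w6.npz"));v=cv2.cvtColor(s["image"],cv2.COLOR_RGB2HSV)[:,:,2]
g=cv2.GaussianBlur(v,(3,3),0).astype(float)
def edge(pts,hz,sgn):
    out=[]
    for a,b in pts:
        d=np.diff(g[b-5:b+6,a] if hz else g[b,a-5:a+6])*sgn;k=int(np.argmax(d));i=np.arange(max(k-1,0),min(k+2,10));w=np.clip(d[i],0,None)
        off=(w@i)/w.sum()+.5-5;out.append((a,b+off) if hz else (a+off,b))
    return np.array(out)
E={"x+":edge([(a,int(53.5+(a-110)*.02)) for a in range(116,266,6)],True,-1),"y-":edge([(272,b) for b in range(62,170,5)],False,1),"x-":edge([(a,177) for a in list(range(148,162,2))+list(range(242,254,2))],True,1),"y+":edge([(int(109+(b-53)*33/124),b) for b in range(60,170,5)],False,-1)}
for k in E:
    l=cv2.fitLine(E[k].astype(np.float32),cv2.DIST_HUBER,0,.01,.01).ravel();r=(E[k]-l[2:])@np.array([-l[1],l[0]]);E[k]=E[k][abs(r)<1];print(k,len(E[k]),l.round(2))
def res(p):
    q,t=gframe(p);out=[]
    for k,e in E.items():
        sg=1 if k[1]=='+' else -1
        L=[[50*sg,-55,0],[50*sg,55,0]] if k[0]=='x' else [[-50,55*sg,0],[50,55*sg,0]]
        A,B=proj(s,q.apply(L)+t);d=(B-A)/np.linalg.norm(B-A);out.append(((e-A)@np.array([-d[1],d[0]]))/np.sqrt(len(e)))
    return np.concatenate(out)
f=least_squares(res,NOGO);print(f.x[:2].round(2),np.degrees(f.x[2]).round(2),f.cost.round(2))
q,t=gframe(f.x);print("jaw tops y22",proj(s,q.apply([[26.5,22,30],[10.5,22,30],[-10.5,22,30],[-26.5,22,30]])+t).round(0).tolist())
E
```

```text
x+ 25 [1.000e+00 2.000e-02 1.856e+02 5.329e+01]
y- 22 [  0.    -1.   271.74 118.5 ]
x- 13 [1.0000e+00 2.0000e-02 1.8980e+02 1.7627e+02]
y+ 22 [  0.29   0.96 122.69 113.  ]
[ 640.76 -188.56] -8.35 0.95
jaw tops y22 [[150.0, 109.0], [156.0, 131.0], [162.0, 157.0], [166.0, 175.0]]
```

```bash
sed -i 's/NOGO=(642.4,-189.1,np.radians(-7.3))/NOGO=(641.2,-188.8,np.radians(-8.1))/' h.py; python3 -c "
from h import *
ing(NOGO);delta(*gt2(NOGO,0.5,-58,6,64))"
```

```text
t 17.27 grasp in gauge [  1.9 -60.5 138.5] F gauge [-0.5  0.4 -0.4] rot err [ 0.1 -0.1  0.9] T [0.04 0.03 0.03]
t 17.27 shift [32.9 -2.1 60.1] turn [ 0.1 -0.1  0.9] pos [ 565.8 -239.2  139.9] F [-0.1  0.4 -0.6] gap 24.9
```

Emit:
{"name": "play_rows", "arguments": {
  "steps": [0,0,0.9,0,0,5,0.1,0,0,0,12,0,21,0.1,0,0,0,11,0,19,0.1,0,0,0,7,0,11,0.1,0,0,0,2.9,0,4,0.1,0,0,0,0,-3,0,0.1,0,0,0,0,-4,0,0.1,0,0,0,0,-4,0,0.1,0,0,0,0,-4,0,0.1,0,0,0,0,0,0,0.1]
}}

```text
time_s: 18.52
ee_pos: [600.9, -229.2, 80.2]
tcp_rot: [3.132, -0.224, 0.004]
contact_force: [0.4, 0.3, -1.0]
finger_gap: 25.8
gripper_force: 50.0
```

```bash
python3 -c "
from h import *
ing(NOGO)"
```

```text
t 18.52 grasp in gauge [  0.9 -45.6  70.1] F gauge [-0.2  0.3 -1.1] rot err [ 0.1 -0.2 -0.1] T [ 0.02  0.05 -0.09]
```

Emit:
{"name": "play_rows", "arguments": {
  "steps": [0,0,0,-0.3,-3,0.2,0.1,0,0,0,0,-3,0,0.1,0,0,0,0,-3,0,0.1,0,0,0,0,-2,0,0.1,0,0,0,0,-1,0,0.1,0,0,0,0,-1,0,0.1,0,0,0,0,0,0,0.1]
}}

```text
time_s: 19.4
ee_pos: [602.2, -216.8, 79.7]
tcp_rot: [3.132, -0.225, 0.004]
contact_force: [0.0, -0.6, 0.2]
finger_gap: 25.3
gripper_force: 50.0
```

```bash
python3 -c "
from h import *
ing(NOGO)"
```

```text
t 19.4 grasp in gauge [  0.3 -33.2  69.9] F gauge [ 0.2 -0.6  0.1] rot err [ 0.1 -0.1 -0.1] T [0.04 0.01 0.02]
```

Emit:
{"name": "play_rows", "arguments": {
  "steps": [0,0,0,0,-0.7,0,0.1,0,0,0,0,-0.7,0,0.1,0,0,0,0,0,0,0.1]
}}

```text
time_s: 19.77
ee_pos: [602.0, -215.9, 79.5]
tcp_rot: [3.132, -0.226, 0.002]
contact_force: [-0.7, -1.4, -0.6]
finger_gap: 25.2
gripper_force: 50.0
```

```bash
python3 -c "
from h import *
ing(NOGO)"
```

```text
t 19.77 grasp in gauge [ -0.1 -32.3  70. ] F gauge [-0.7 -1.5 -0.3] rot err [ 0.1 -0.1 -0.1] T [-0.24  0.27 -0.01]
```

Emit:
{"name": "play_rows", "arguments": {
  "steps": [0,0,0,0,-0.6,0,0.1,0,0,0,0,-0.6,0,0.1,0,0,0,0,0,0,0.1]
}}

```text
time_s: 20.15
ee_pos: [601.8, -215.0, 79.4]
tcp_rot: [3.131, -0.226, 0.001]
contact_force: [-2.5, -2.9, -1.7]
finger_gap: 25.2
gripper_force: 50.0
```

```bash
python3 -c "
from h import *
ing(NOGO)"
```

```text
t 20.15 grasp in gauge [ -0.4 -31.4  70. ] F gauge [-2.6 -3.2 -0.5] rot err [ 0.1 -0.1 -0.2] T [-0.67  0.62 -0.08]
```

Emit:
{"name": "play_rows", "arguments": {
  "steps": [0,0,0,-0.8,0,0.4,0.1,0,0,0,0,-0.5,0,0.1,0,0,0,0,0,0,0.1]
}}

```text
time_s: 20.52
ee_pos: [601.6, -214.2, 79.2]
tcp_rot: [3.131, -0.226, 0.003]
contact_force: [-2.1, -3.7, -1.5]
finger_gap: 25.3
gripper_force: 50.0
```

```bash
python3 -c "
from h import *
ing(NOGO)"
```

```text
t 20.52 grasp in gauge [ -0.8 -30.7  70. ] F gauge [-2.1 -4.  -0.5] rot err [ 0.1 -0.1 -0.1] T [-0.97  0.68 -0.14]
```

Emit:
{"name": "play_rows", "arguments": {
  "steps": [0,0,0,-0.5,0,0.3,0.1,0,0,0,0,-0.2,0,0.1,0,0,0,0,0,0,0.1,0,0,0,0,0,0,0.1,0,0,0,0,0,0,0.1,0,0,0,0,0,0,0.1,0,0,0,0,0,0,0.1,0,0,0,0,0,0,0.1]
}}

```text
time_s: 21.52
ee_pos: [601.5, -214.1, 79.2]
tcp_rot: [3.131, -0.226, 0.004]
contact_force: [-1.1, -4.3, -1.6]
finger_gap: 25.2
gripper_force: 50.0
```

```bash
python3 - <<'E'
from h import *
ing(NOGO)
s=snapshot("wrist");np.savez("w7.npz",**s)
a=cv2.resize(s["image"][90:300,120:400,::-1],(560,420),interpolation=cv2.INTER_CUBIC);cv2.imwrite("pics/w7.png",a)
E
```

```text
t 21.52 grasp in gauge [ -0.9 -30.6  70. ] F gauge [-1.3 -4.4 -1.2] rot err [ 0.1 -0.2 -0.1] T [-1.2   0.47 -0.16]
```

View pics/w7.png

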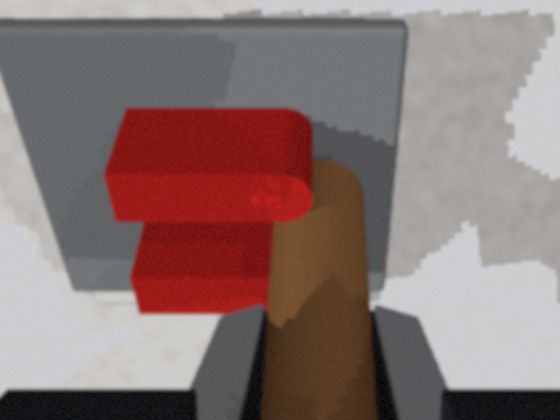

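The peg sits against both red noses at about (310,190) and is stopped; it was pressed for over a second at about 4.5 N. I'm backing out and heading for the tray.

Emit:
{"name": "play_rows", "arguments": {
  "steps": [0,0,0,0,8,0,0.1,0,0,0,0,20,0,0.1,0,0,0,-12,0,-20,0.1,0,0,0,-23,0,-40,0.1,0,0,0,-30,0,-10,0.1,0,0,0,-30,-10,0,0.1,0,-10,0,0,0,0,0.1,0,-10,0,0,0,0,0.1,0,-10,0,0,0,0,0.1,0,0,0,0,0,0,0.1,0,0,0,0,0,0,0.1]
}}

```text
time_s: 22.95
ee_pos: [504.4, -217.8, 148.8]
tcp_rot: [-2.994, 0.216, 0.796]
contact_force: [0.4, -0.5, -0.7]
finger_gap: 25.2
gripper_force: 50.0
```

```bash
python3 - <<'E'
from h import *
delta(*upt(466,-184,35,-8,64));delta(*upt(466,-184,5,-8,64))
o=get_obs();print(o["joints"].round(2))
s=snapshot("wrist");np.savez("w8.npz",**s)
h,S,v=cv2.split(cv2.cvtColor(s["image"],cv2.COLOR_RGB2HSV))
a=s["image"][:,:,::-1];t=snapshot("scene")
cv2.imwrite("pics/w8.png",np.hstack([a,cv2.resize(t["image"][120:225,180:240,::-1],(240,420))]))
E
```

```text
t 22.95 shift [-12.6 -27.9  83.5] turn [-0.1 -0.2 -0.2] pos [ 504.4 -217.8  148.8] F [ 0.4 -0.5 -0.7] gap 25.2
t 22.95 shift [  2.3 -27.9 109.5] turn [-0.1 -0.2 -0.2] pos [ 504.4 -217.8  148.8] F [ 0.4 -0.5 -0.7] gap 25.2
[ 0.48  0.88 -0.35  1.34  0.28  1.49 -1.63]
```

View pics/w8.png

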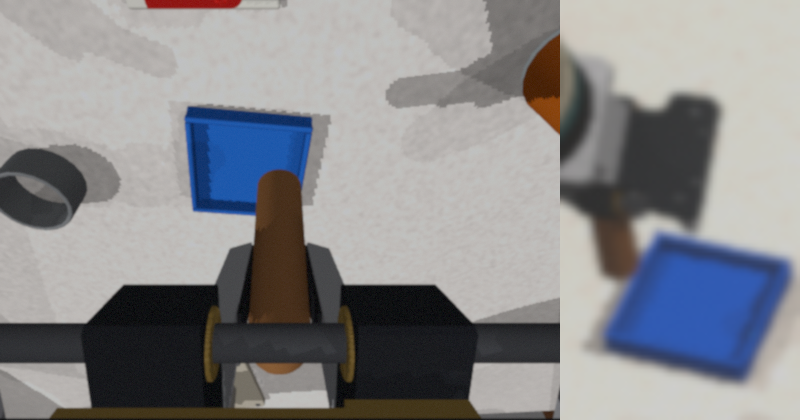

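The tray's inner floor centre appears near (248,162), and the peg is upright above its near-right side. I'm moving over the tray centre.

Emit:
{"name": "play_rows", "arguments": {
  "steps": [0,0,0,-4,-14,28,0.1,0,0,0,-5,-13.9,28,0.1,0,0,0,-3.6,0,27.5,0.1,0,0,0,0,0,0,0.1,0,0,0,0,0,0,0.1]
}}

```text
time_s: 23.68
ee_pos: [457.9, -183.2, 84.2]
tcp_rot: [-2.996, 0.217, 0.793]
contact_force: [0.7, -0.3, -0.2]
finger_gap: 25.3
gripper_force: 50.0
```

```bash
python3 - <<'E'
from h import *
w=dict(np.load("w8.npz"));print("tray ctr pred",proj(w,[[466,-184,5]]).round(0))
c=max(comps(w["image"],"blue",300),key=lambda a:a[1][4])
for uv in((186,108),(312,118),(192,212)):print(uv,onz(w,*uv,18).round(0))
delta(*upt(466,-184,5,-8,64));print(R.from_rotvec(get_obs()["tcp_rot"]).inv().apply([0,0,-10]).round(2))
E
```

```text
tray ctr pred [[247. 163.]]
(186, 108) [ 531. -152.   18.]
(312, 118) [ 509. -244.   18.]
(192, 212) [ 427. -124.   18.]
t 23.68 shift [14.5 -0.4 28.2] turn [-0.  -0.4 -0.3] pos [ 457.9 -183.2   84.2] F [ 0.7 -0.3 -0.2] gap 25.3
[ 4.95 -0.02  8.69]
```

Emit:
{"name": "play_rows", "arguments": {
  "steps": [0,-0.3,0,6,0,10.5,0.1,0,0,0,5,0,8.7,0.1,0,0,0,2.5,0,4.3,0.1,0,0,0,0.8,0,1.4,0.1,0,0,0,0.4,0,0.7,0.1,0,0,0,0,0,0,0.1]
}}

```text
time_s: 24.42
ee_pos: [456.7, -182.5, 53.2]
tcp_rot: [-2.991, 0.216, 0.806]
contact_force: [0.6, 0.4, -1.4]
finger_gap: 24.8
gripper_force: 50.0
```

```bash
python3 - <<'E'
from h import *
delta(*upt(466,-184,5,-8,64))
E
```

```text
t 24.43 shift [0.2 0.2 0.6] turn [-0.1  0.1 -0.2] pos [ 456.7 -182.5   53.2] F [ 0.6  0.4 -1.4] gap 24.8
```

Emit:
{"name": "play_rows", "arguments": {
  "steps": [0,0,0,0.4,0,0.7,0.1,0,0,0,0,0,0,0.1]
}}

```text
time_s: 24.68
ee_pos: [456.7, -182.5, 52.6]
tcp_rot: [-2.991, 0.216, 0.806]
contact_force: [-0.2, 0.6, 1.0]
finger_gap: 25.5
gripper_force: 50.0
```

Emit:
{"name": "play_rows", "arguments": {
  "steps": [0,0,0,0.4,0,0.7,0.1,0,0,0,0,0,0,0.1]
}}

```text
time_s: 24.92
ee_pos: [456.7, -182.5, 52.5]
tcp_rot: [-2.991, 0.216, 0.806]
contact_force: [-0.8, 0.4, 6.6]
finger_gap: 25.4
gripper_force: 50.0
```

Emit:
{"name": "play_rows", "arguments": {
  "steps": [0,0,0,-0.3,0,-0.5,0.1,0,0,0,0,0,0,0.1,0,0,0,0,0,0,0.35,0,0,0,0,0,0,0.7,0,0,0,0,0,0,0.8,0,0,0,0,0,0,0.8,0,0,0,0,0,0,0.8,0,0,0,0,0,0,0.8,0,0,0,0,0,0,0.8,0,0,0,0,0,0,0.8]
}}

```text
time_s: 26.18
ee_pos: [456.6, -182.5, 52.1]
tcp_rot: [-2.991, 0.216, 0.806]
contact_force: [-0.1, 0.7, 0.2]
finger_gap: 75.5
gripper_force: 0.0
```

Emit:
{"name": "play_rows", "arguments": {
  "steps": [0,0,0,0,0,-15,0.8,0,0,0,0,0,-30,0.8,0,0,0,0,0,-40,0.8,0,0,0,0,0,-40,0.8,0,0,0,0,0,-40,0.8,0,0,0,0,0,0,0.8]
}}

```text
time_s: 26.92
ee_pos: [541.8, -194.1, 197.6]
tcp_rot: [-2.995, 0.216, 0.795]
contact_force: [-0.1, -0.8, -0.1]
finger_gap: 75.1
gripper_force: 0.0
```

```bash
python3 - <<'E'
from h import *
o=get_obs();print(o["time_s"],o["ee_pos"].round(0),o["contact_force"].round(1))
s=snapshot("wrist");t=snapshot("scene")
cv2.imwrite("pics/w9.png",np.hstack([cv2.resize(s["image"][:,:,::-1],(400,300)),cv2.resize(t["image"][130:280,90:290,::-1],(400,300))]))
E
```

```text
26.925 [ 542. -194.  198.] [-0.1 -0.8 -0.1]
```

View pics/w9.png

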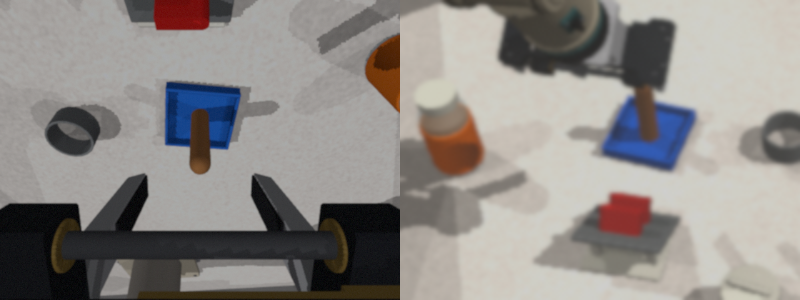

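The peg stands upright in the middle of the tray, at (200,115) in the wrist view and (645,135) in the scene crop. The gripper is clear and the bystanders are where they were.

```bash
python3 -c "
from cell import hand_in
print(hand_in())"
```

```text
the job is handed in; nothing more can be done
None
```

The job is handed in: the peg slid through the green go gap without touching, the red no-go jaws stopped it under about 4.5 N held for about a second, and it now stands upright in the blue tray. It took 27 s of the 64 s.

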